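Swap the protective caps on the reference masters

ROBOT

A 7-joint arm with a two-finger parallel gripper is mounted at the origin on the work surface. World frame = base frame: x ahead of the robot, y to its left, z up, the work surface at z = 0. Lengths are in m, angles in rad, forces in N, time in s.
With the tool pointing down it reaches from about 0.4 to 0.9 m from the base axis. Payload 5.6 kg.
Tool frame: the origin (TCP) lies between the finger pads, 19 mm behind the fingertips; this is the grasp point; z points along the fingers, y is the line along which they close (so a half turn about z gives the same grasp; the last joint's range is limited). The gripper opens to 92 mm and grips with 3 to 60 N. Pads are 20 mm wide; open, the fingers measure 128 mm over their backs; the gripper's body (75 mm by 189 mm) begins 69 mm behind the grasp point.
Start: joints at [-1.263, 0.468, -0.012, 1.603, 0.006, 1.071, -0.056], TCP at [0.223, 0.61, 0.233] pointing down, gripper open.
Joint ranges: [-2.53, 2.53], [-0.31, 2.02], [-1.57, 1.55], [0.28, 2.44], [-1.29, 4.43], [0.15, 1.84], [-2.92, 2.92]. Speed limits (rad/s): [2.57, 2.57, 3.14, 3.14, 3.14, 3.14, 3.14].

INTERFACE

Orientations are given as a rotation vector (axis times angle).
In Python, from cell import readout, optics, manip gives the robot as it stands. The module is installed in compiled form; this text tells all that it offers.
- The arm moves only by the tool step_arm, never from a script. Its argument "commands" is a list of rows, each an object with "fingers": the closure, from -1 (fully open) to 1 (shut); "xyz": the shift along the tool's x, y, z scaled (see below), a list of three; "spin": the turn about the tool's z scaled (see below). A call has 1 to 12 rows; each row is the pose to reach, as a shift and turn from the pose commanded when the call began, along the tool's axes at that moment; what a row does not reach only later rows make up. The controller multiplies each number of a shift by 100 cm and each number of a turn by pi/4 rad. A row lasts 1/10 s, in which the tool goes at most 50 mm and 8.59 degrees, less where a joint would pass 70% of its speed; a pose out of reach is approached as far as the arm can. A call with a number of a shift or a turn outside -1 to 1 is refused whole. A call with a gripper value outside its range is refused whole. The fingers move at their own pace and stop on an object; "newtons" is the grip in N (left out, the last holds). Time passes only in rows, so rows that repeat a pose let the fingers close. It gives the time, the measured TCP pose, the force, the opening and the grip force at its end, in the units of the state.
- readout.read_state(): the state, without advancing time (a new reading comes with each control period).
- optics.snapshot(name): name is "scene" or "top" or "wrist"; returns a dict with "color" (384x512x3 uint8, blue, green, red), "fovy" (degrees; the focal length in pixels is half the picture's height over the tangent of half this angle, whatever the lens; pixels are square), "cx", "cy" (the principal point, pixels), "k1" (the pictures are not rectified: a ray, as slopes to the right and down, at radius r is drawn at 1 + k1 r^2 times it, then the intrinsics apply), "world_from_camera" (4x4, takes a point from camera to world coordinates). Camera axes: x right, y up, looking along -z (the intrinsics and any distortion apply to the point x, -y, -z); pixel columns grow to the right and rows downward; lengths in m; the calibration is good to about 2 mm. A picture is of the moment at which its call begins. There is no depth.
- manip.finish_job(): hands the job in; it is judged then, once.
The state is a dict: "time": time; "joint_positions": joint angles; "joint_vel": joint speeds; "joint_efforts": joint torques, N m; "eef_pos": TCP position; "orientation": TCP orientation; "wrist_force": force on the tool from outside, world axes, zero at the start; "wrist_torque": the same for the moment, N m; "opening": finger opening in m; "grip_force": force on a finger pad.
Only numpy, scipy, OpenCV 4.12 (cv2) and the standard library are available. Lean on these libraries where they do the work, as an engineer would, in place of code of your own. Each camera call takes 0.05 s, during which the arm holds its last target. There are 200 camera calls.

TASK

The steel master is needed for the next measurement and the brass one is finished with. Pull the yellow cap off the steel master and put it in the yellow tray, and take the blue cap from the blue tray and press it onto the brass master until it clicks fully home. Leave the other things on the bench where they are.

Things in the scene. Friction and masses are not known exactly. Their poses are not given: they have to be found in the camera images.
- yellow_cap: yellow plastic cap, 82 mm tall: round skirt 44 mm across, 46 mm tall, open below (bore 36 mm, with an inward ring of 30 mm bore 2 to 6 mm above its lower edge), topped by a round grip 32 mm across, 36 mm tall. Origin at the centre of its lower edge, z up through the grip; at the start it is clicked home on the steel master
- yellow_cap_mid (a point): point on the yellow cap's axis, 40 mm above its lower edge (the middle of the cap)
- blue_cap: blue plastic cap, 82 mm tall: round skirt 44 mm across, 46 mm tall, open below (bore 36 mm, with an inward ring of 30 mm bore 2 to 6 mm above its lower edge), topped by a round grip 32 mm across, 36 mm tall. Origin at the centre of its lower edge, z up through the grip; at the start it stands upright in the blue tray
- steel_master: steel reference master, fixed to the bench: round steel base 90 mm across with a black foot, upright steel spindle 26 mm across with a tapered nose, tip at 85 mm height. Origin at the centre of its underside, z up. A cap goes over the spindle down onto a collar at 46 mm height; at the start it wears the yellow cap
- brass_master: brass reference master, fixed to the bench: round brass base 90 mm across with a black foot, upright brass spindle 26 mm across with a tapered nose, tip at 85 mm height. Origin at the centre of its underside, z up. A cap goes over the spindle down onto a collar at 46 mm height; bare at the start
- yellow_tray: yellow open tray fixed to the bench, 140 x 120 mm outside (x, y), 40 mm high, yellow walls and dark-lined floor, each 4 mm thick; origin at the centre of its underside; empty at the start
- blue_tray: blue open tray fixed to the bench, 140 x 120 mm outside (x, y), 40 mm high, blue walls and dark-lined floor, each 4 mm thick; origin at the centre of its underside; holds the blue cap at the start, so the cap's lower edge is 4 mm above the bench
- yellow_cap_grip (a point): point on the yellow cap's axis 68 mm above its lower edge (14 mm below its top): good TCP height to grip it from above, fingertips just over the skirt's shoulder
- blue_cap_grip (a point): point on the blue cap's axis 68 mm above its lower edge (14 mm below its top): good TCP height to grip it from above, fingertips just over the skirt's shoulder
- steel_master_seat (a point): centre of the steel master's collar (48 mm across), 46 mm above the bench: a cap fully home has its origin here and its top 128 mm above the bench. Four sprung balls round the spindle 13 mm above this point hold the cap by a detent: some 6 to 12 N along the axis passes them, either way. A cap merely laid on stops about 17 mm short of home
- brass_master_seat (a point): centre of the brass master's collar (48 mm across), 46 mm above the bench: a cap fully home has its origin here and its top 128 mm above the bench. Four sprung balls round the spindle 13 mm above this point hold the cap by a detent: some 6 to 12 N along the axis passes them, either way. A cap merely laid on stops about 17 mm short of home
- specimen0: black round mounted specimen, 32 mm across, 22 mm high; a bystander, origin at its underside's middle
- specimen1: red round mounted specimen, 32 mm across, 22 mm high; a bystander, origin at its underside's middle
- specimen2: black round mounted specimen, 32 mm across, 22 mm high; a bystander, origin at its underside's middle
- wash_bottle: white bottle with red cap, 64 mm across, 120 mm high; a bystander, origin at its underside's middle
- screwdriver: screwdriver lying on the bench, about 200 mm long, roughly crosswise behind the masters; a bystander, origin at its underside's middle
- dish: round glass dish, 90 mm across, 30 mm high; a bystander, origin at its underside's middle

How it is judged:
By the outcome, as a careful person would: the job done as asked, in the order asked, and still so for the second after the job is handed in, with the robot touching nothing.
It also fails if it takes over 64 s, if anything falls off the work surface, if the arm or the gripper's body presses on something with over 40 N, if the wrist force passes 120 N, or if a joint passes its speed limit or range.

## Working session

There is one attempt and no reset: what is moved stays moved. The work goes in short steps, Python scripts to look and compute and a tool call to move; the robot and the scene stay as the last step left them, time stands still between calls to the robot, and variables do not carry over. Pictures are saved under pics/ and viewed, at most 13 in all, crops included, and the job is handed in when it is done.

Besides the shell and the picture viewer there is one more tool, called after ">>>" as name(argument=value, ...) on one line, values as JSON. step_arm: Moves the arm, as the interface text tells. Its arguments: {"type":"object","properties":{"commands":{"type":"array","items":{"type":"object","properties":{"fingers":{"type":"number"},"xyz":{"type":"array","items":{"type":"number","minimum":-1,"maximum":1}},"spin":{"type":"number","minimum":-1,"maximum":1}}}},"newtons":{"type":"number"}},"required":["commands"]}

```bash
mkdir -p pics; cat > h.py <<'E'
import numpy as np, cv2
from cell import readout, optics, manip
def ray(s,u,v):
    f=192/np.tan(np.radians(s["fovy"])/2)
    d=np.array([(u-s["cx"])/f,(v-s["cy"])/f]); x=d.copy()
    for _ in range(20): x=d/(1+s["k1"]*(x@x))
    T=np.array(s["world_from_camera"]); return T[:3,3],T[:3,:3]@np.array([x[0],-x[1],-1])
def onplane(s,u,v,z):
    o,d=ray(s,u,v); return o+d*(z-o[2])/d[2]
E
python3 - <<'E'
from h import *
a=[optics.snapshot(n) for n in("scene","top","wrist")]
for n,s in zip("stw",a):
    print(n,s["fovy"],s["cx"],s["cy"],s["k1"],np.round(s["world_from_camera"],3).tolist()); np.save(f"/tmp/{n}.npy",s,allow_pickle=True)
cv2.imwrite("pics/a.png",cv2.resize(a[1]["color"],(768,576)))
cv2.imwrite("pics/b.png",cv2.resize(a[0]["color"],(768,576)))
print(readout.read_state())
E
```

```text
s 56.24297541769957 248.85706487280095 190.12936654536827 0.0008413833739054484 [[-0.796, -0.486, 0.362, 0.862], [0.605, -0.651, 0.458, 0.42], [0.013, 0.583, 0.812, 0.821], [0.0, 0.0, 0.0, 1.0]]
t 45.443951826100744 256.6344325336044 186.96994043850026 -0.04325285564137747 [[-0.005, 0.988, -0.157, 0.35], [-1.0, -0.005, -0.004, 0.02], [-0.005, 0.157, 0.988, 1.3], [0.0, 0.0, 0.0, 1.0]]
w 64.21528163750432 255.7689103628732 191.9021718533081 -0.07181140684389711 [[0.344, -0.907, -0.241, 0.155], [0.939, 0.333, 0.09, 0.634], [-0.001, -0.257, 0.966, 0.384], [0.0, 0.0, 0.0, 1.0]]
{'time': 0.15, 'joint_positions': array([-1.26296679,  0.4682058 , -0.01158135,  1.60337594,  0.00602807,
        1.07138882, -0.05629501]), 'joint_vel': array([ 2.99198363e-04, -3.73588044e-03,  5.51392205e-05, -9.51784477e-04,
        9.79849448e-05,  1.04464003e-03,  1.01673037e-03]), 'joint_efforts': array([ 7.47241756e-04, -5.20955300e+01, -1.26773832e-02, -2.43972981e+01,
       -5.67602820e-02,  1.53627869e-02,  9.38025551e-05]), 'eef_pos': array([0.22332807, 0.60999987, 0.23255404]), 'orientation': array([-5.48344651e-01, -3.09326667e+00,  2.10672262e-03]), 'wrist_force': array([-0.3614603 , -0.53479263,  0.05888025]), 'wrist_torque': array([-0.02780511,  0.01200742, -0.02048206]), 'grip_force': 0.0, 'opening': 0.09180441643156559}
```

View pics/a.png

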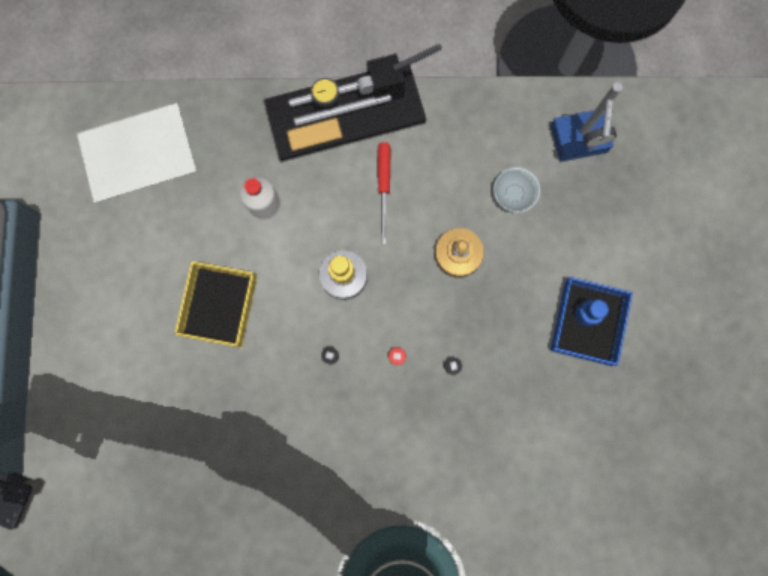

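View pics/b.png

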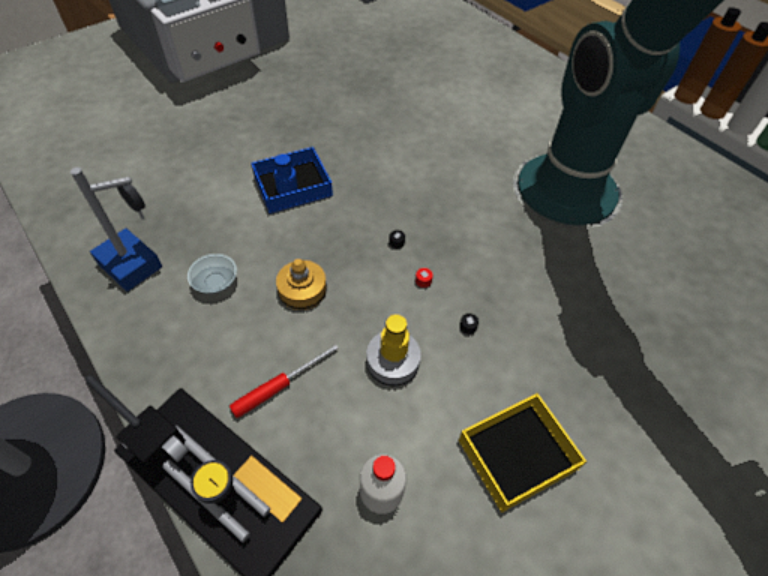

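The top view (768 wide) shows the yellow cap/steel master at (343,270), bare brass master at (460,252), blue cap at (595,312) in the blue tray, and yellow tray at (216,304). In the scene view they are at (396,335), (301,280), (284,170) and (522,450). Next, zoomed crops to locate them precisely.

```bash
python3 - <<'E'
from h import *
T,S=[np.load(f"/tmp/{n}.npy",allow_pickle=True).item() for n in "ts"]
for n,s,c in(("T",T,[(228,180),(306,166),(396,208),(144,203)]),("S",S,[(263,225),(200,185),(190,115),(348,300)])):
    print(n,[np.round(onplane(s,*p,.085),3) for p in c])
def crop(s,u,v,r=24): return cv2.resize(s["color"][v-r:v+r,u-r:u+r],(264,264),interpolation=cv2.INTER_NEAREST)
cv2.imwrite("pics/c.png",np.vstack([np.hstack([crop(T,228,180),crop(T,306,166),crop(T,396,208)]),np.hstack([crop(S,263,225),crop(S,200,185),crop(S,190,115)])]))
E
```

```text
T [array([0.563, 0.102, 0.085]), array([ 0.6  , -0.109,  0.085]), array([ 0.485, -0.347,  0.085]), array([0.502, 0.327, 0.085])]
S [array([0.569, 0.106, 0.085]), array([ 0.624, -0.081,  0.085]), array([ 0.508, -0.316,  0.085]), array([0.539, 0.352, 0.085])]
```

View pics/c.png

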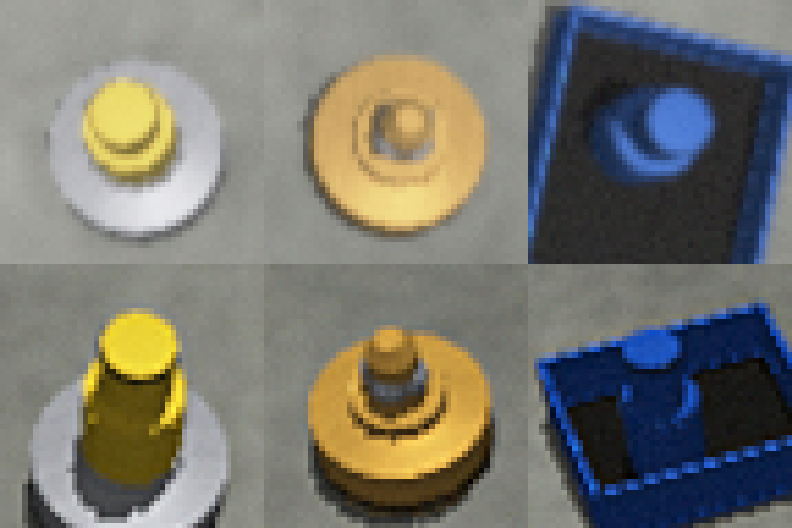

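```bash
python3 - <<'E'
from h import *
T,S=[np.load(f"/tmp/{n}.npy",allow_pickle=True).item() for n in "ts"]
h=.5
for n,s,u,v,z in[("yT",T,226.4,176.2,.128),("yS",S,264.5,215.7,.128),("bT",T,399.6,206.2,.086),("bS",S,188.5,106.5,.086),("brT",T,308,163.5,.082),("brTcollar",T,306.7,167.1,.046),("brScollar",S,200.4,185.7,.046)]:
    print(n,np.round(onplane(s,u-h,v-h,z),4))
m=cv2.inRange(cv2.cvtColor(T["color"],cv2.COLOR_BGR2HSV),(20,80,60),(35,255,255)); m[:, :100]=0;m[:, 180:]=0;m[:165]=0
c=max(cv2.findContours(m,0,2)[0],key=cv2.contourArea); r=cv2.minAreaRect(c); print(r,onplane(T,*r[0],.03))
E
```

```text
yT [0.5669 0.1047 0.128 ]
yS [0.5684 0.1061 0.128 ]
bT [ 0.4907 -0.3552  0.086 ]
bS [ 0.493  -0.3521  0.086 ]
brT [ 0.6092 -0.1132  0.082 ]
brTcollar [ 0.6066 -0.1133  0.046 ]
brScollar [ 0.6123 -0.1074  0.046 ]
((143.54566955566406, 202.291259765625), (45.578495025634766, 51.62306594848633), 12.33908748626709) [0.51062959 0.34213304 0.03      ]
```

```bash
cat >> h.py <<'E'
from scipy.spatial.transform import Rotation as Ro
def shift(*p):
    s=readout.read_state(); R=Ro.from_rotvec(s["orientation"]).as_matrix()
    return np.round(R.T@(np.array(p)-s["eef_pos"]),4)
E
python3 - <<'E'
from h import *
s=readout.read_state(); print(Ro.from_rotvec(s["orientation"]).as_matrix().round(3)); print(shift(.568,.105,.24))
E
```

```text
[[-0.939  0.344 -0.   ]
 [ 0.344  0.939 -0.001]
 [-0.    -0.001 -1.   ]]
[-0.4973 -0.3558 -0.0069]
```

>>> step_arm(commands=[{"xyz":[-0.497,-0.356,-0.007],"spin":0,"fingers":-1},{"xyz":[-0.497,-0.356,-0.007],"spin":0,"fingers":-1},{"xyz":[-0.497,-0.356,-0.007],"spin":0,"fingers":-1},{"xyz":[-0.497,-0.356,-0.007],"spin":0,"fingers":-1},{"xyz":[-0.497,-0.356,-0.007],"spin":0,"fingers":-1},{"xyz":[-0.497,-0.356,-0.007],"spin":0,"fingers":-1},{"xyz":[-0.497,-0.356,-0.007],"spin":0,"fingers":-1},{"xyz":[-0.497,-0.356,-0.007],"spin":0,"fingers":-1},{"xyz":[-0.497,-0.356,-0.007],"spin":0,"fingers":-1},{"xyz":[-0.497,-0.356,-0.007],"spin":0,"fingers":-1},{"xyz":[-0.497,-0.356,-0.007],"spin":0,"fingers":-1},{"xyz":[-0.497,-0.356,-0.007],"spin":0,"fingers":-1}])

```text
time: 1.35
eef_pos: [0.5621, 0.1129, 0.2402]
orientation: [-0.548, -3.093, -0.0]
wrist_force: [0.3, -0.2, -0.6]
opening: 0.0918
grip_force: 0.0
```

>>> step_arm(commands=[{"xyz":[0,0,0],"spin":0,"fingers":-1}])

```text
time: 1.45
eef_pos: [0.5645, 0.1066, 0.2403]
orientation: [0.565, 3.087, -0.005]
wrist_force: [0.0, -0.8, 0.0]
opening: 0.0916
grip_force: 0.0
```

```bash
python3 - <<'E'
from h import *
s=optics.snapshot("wrist"); np.save("/tmp/w1.npy",s,allow_pickle=True)
p=readout.read_state(); print(p["eef_pos"])
cv2.imwrite("pics/d.png",s["color"])
E
```

```text
[0.56271268 0.11055454 0.23993378]
```

View pics/d.png

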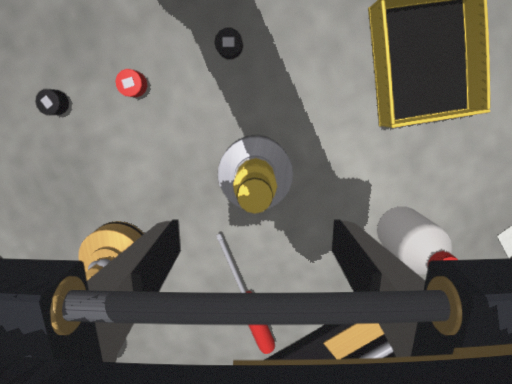

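The wrist view shows the yellow cap's top disc at about (255,195), centred laterally between the fingers, with a clear path around it.

```bash
python3 - <<'E'
from h import *
s=np.load("/tmp/w1.npy",allow_pickle=True).item()
print(onplane(s,255,195,.128))
m=cv2.cvtColor(s["color"],cv2.COLOR_BGR2HSV)[150:225,210:300]
y=cv2.inRange(m,(20,100,30),(35,255,255)); print(cv2.boundingRect(y))
v=m[:,45,2]; print(v.tolist())
g=cv2.inRange(s["color"][130:215,210:300],(140,140,140),(255,255,255)); print(cv2.boundingRect(g))
print(Ro.from_matrix(s["world_from_camera"][:3,:3]).as_rotvec(),np.round(s["world_from_camera"][:3,3],4))
for _ in range(3): print(readout.read_state()["eef_pos"],readout.read_state()["joint_vel"].round(3))
print(shift(.568,.105,.114))
E
```

```text
[0.56510263 0.10469954 0.128     ]
(23, 8, 44, 55)
[117, 118, 116, 117, 115, 104, 94, 98, 104, 106, 105, 108, 109, 109, 121, 122, 127, 132, 131, 131, 131, 126, 115, 108, 106, 107, 105, 86, 67, 103, 126, 130, 132, 130, 131, 133, 132, 130, 132, 130, 131, 132, 129, 130, 131, 130, 129, 129, 128, 130, 129, 129, 129, 129, 131, 128, 130, 130, 129, 128, 128, 127, 127, 106, 89, 85, 86, 85, 87, 88, 84, 87, 84, 89, 110]
(0, 0, 40, 85)
[-0.23221468 -0.1567792   1.20072961] [0.4965 0.1322 0.3912]
[0.56271268 0.11055454 0.23993378] [-0.054 -0.013 -0.066  0.024 -0.017  0.005 -0.019]
[0.56271268 0.11055454 0.23993378] [-0.054 -0.013 -0.066  0.024 -0.017  0.005 -0.019]
[0.56271268 0.11055454 0.23993378] [-0.054 -0.013 -0.066  0.024 -0.017  0.005 -0.019]
[-0.0068 -0.0032  0.1259]
```

>>> step_arm(commands=[{"xyz":[0,0,0],"fingers":-1},{"xyz":[0,0,0],"fingers":-1},{"xyz":[0,0,0],"fingers":-1},{"xyz":[0,0,0],"fingers":-1},{"xyz":[0,0,0],"fingers":-1}])

```text
invalid input at $.commands[0]: expected keys fingers, xyz, spin
```

```bash
cat >> h.py <<'E'
def disc(s,lo,hi,z,r=.016,guess=None):
    "centre and size of the colour blob"
    m=cv2.inRange(cv2.cvtColor(s["color"],cv2.COLOR_BGR2HSV),lo,hi)
    m=cv2.morphologyEx(m,cv2.MORPH_OPEN,np.ones((5,5),np.uint8))
    for c in sorted(cv2.findContours(m,0,2)[0],key=cv2.contourArea)[::-1][:4]:
        if len(c)>5:
            e=cv2.fitEllipse(c); print(np.round(e[0],1),np.round(e[1],1),onplane(s,*e[0],z).round(4))
E
python3 - <<'E'
from h import *
s=optics.snapshot("wrist"); np.save("/tmp/w2.npy",s,allow_pickle=True)
disc(s,(20,100,118),(35,255,255),.128)
p=readout.read_state(); print(p["eef_pos"],p["joint_vel"].round(3)); print(shift(.568,.105,.114))
E
```

```text
[250.4 199.6] [32.1 33.3] [0.5655 0.1036 0.128 ]
[423.7 121.2] [10.8 96.6] [0.5523 0.2678 0.128 ]
[250.8 183.5] [30.5 38.7] [0.5518 0.1092 0.128 ]
[112.3 242.1] [15.  29.7] [ 0.5589 -0.0343  0.128 ]
[0.56153006 0.11336563 0.23976575] [-0.041 -0.008 -0.041  0.012 -0.006  0.001 -0.004]
[-0.009  -0.0055  0.1258]
```

>>> step_arm(commands=[{"xyz":[0,0,0],"spin":0,"fingers":-1},{"xyz":[0,0,0],"spin":0,"fingers":-1},{"xyz":[0,0,0],"spin":0,"fingers":-1},{"xyz":[0,0,0],"spin":0,"fingers":-1},{"xyz":[0,0,0],"spin":0,"fingers":-1}])

```text
time: 2.05
eef_pos: [0.5612, 0.1152, 0.2403]
orientation: [0.547, 3.094, 0.0]
wrist_force: [0.2, -0.3, 0.1]
opening: 0.092
grip_force: 0.0
```

```bash
python3 - <<'E'
from h import *
s=optics.snapshot("wrist"); np.save("/tmp/w2.npy",s,allow_pickle=True)
disc(s,(20,100,118),(35,255,255),.128)
p=readout.read_state(); print(p["eef_pos"],p["joint_vel"].round(3)); print(shift(.567,.1045,.114))
E
```

```text
[246. 203.] [32.5 32.7] [0.5657 0.1036 0.128 ]
[418.8 125.6] [  9.  110.3] [0.5518 0.2679 0.128 ]
[247.9 185.3] [29.2 38.8] [0.5509 0.1109 0.128 ]
[109.6 243.7] [15.3 30.1] [ 0.5592 -0.0328  0.128 ]
[0.56124523 0.11502215 0.24025233] [ 0.004  0.002  0.003 -0.002  0.001  0.    -0.001]
[-0.009  -0.0079  0.1263]
```

>>> step_arm(commands=[{"xyz":[-0.008,-0.0085,0.04],"spin":0,"fingers":-1},{"xyz":[-0.008,-0.0085,0.08],"spin":0,"fingers":-1},{"xyz":[-0.008,-0.0085,0.11],"spin":0,"fingers":-1},{"xyz":[-0.008,-0.0085,0.126],"spin":0,"fingers":-1},{"xyz":[-0.008,-0.0085,0.126],"spin":0,"fingers":0},{"xyz":[-0.008,-0.0085,0.126],"spin":0,"fingers":1},{"xyz":[-0.008,-0.0085,0.126],"spin":0,"fingers":1},{"xyz":[-0.008,-0.0085,0.126],"spin":0,"fingers":1},{"xyz":[-0.008,-0.0085,0.126],"spin":0,"fingers":1},{"xyz":[-0.008,-0.0085,0.126],"spin":0,"fingers":1}], newtons=40)

```text
time: 3.1
eef_pos: [0.5663, 0.1041, 0.1148]
orientation: [0.548, 3.092, 0.001]
wrist_force: [-0.1, -0.5, 0.4]
opening: 0.046
grip_force: 0.0
```

>>> step_arm(commands=[{"xyz":[0,0,0],"spin":0,"fingers":1},{"xyz":[0,0,0],"spin":0,"fingers":1},{"xyz":[0,0,0],"spin":0,"fingers":1},{"xyz":[0,0,0],"spin":0,"fingers":1},{"xyz":[0,0,0],"spin":0,"fingers":1}], newtons=40)

```text
time: 3.6
eef_pos: [0.566, 0.104, 0.1143]
orientation: [0.548, 3.093, 0.0]
wrist_force: [0.3, 0.2, 2.0]
opening: 0.0314
grip_force: 40.0
```

Gripped at 32 mm. Pull straight up, moderately.

>>> step_arm(commands=[{"xyz":[0,0,-0.01],"spin":0,"fingers":1},{"xyz":[0,0,-0.02],"spin":0,"fingers":1},{"xyz":[0,0,-0.03],"spin":0,"fingers":1},{"xyz":[0,0,-0.05],"spin":0,"fingers":1},{"xyz":[0,0,-0.08],"spin":0,"fingers":1},{"xyz":[0,0,-0.08],"spin":0,"fingers":1},{"xyz":[0,0,-0.08],"spin":0,"fingers":1}])

```text
time: 4.3
eef_pos: [0.5662, 0.1039, 0.1955]
orientation: [0.548, 3.092, 0.001]
wrist_force: [0.1, 0.5, -1.0]
opening: 0.0314
grip_force: 40.0
```

```bash
python3 - <<'E'
from h import *
s=optics.snapshot("wrist"); t=optics.snapshot("scene")
np.save("/tmp/w3.npy",s,allow_pickle=True)
cv2.imwrite("pics/e.png",np.hstack([cv2.resize(s["color"],(400,300)),cv2.resize(t["color"],(400,300))]))
w=np.load("/tmp/w1.npy",allow_pickle=True).item()
T=np.load("/tmp/t.npy",allow_pickle=True).item()
W=np.load("/tmp/w2.npy",allow_pickle=True).item()
# tray: rim corners as seen in wrist w2
m=cv2.inRange(cv2.cvtColor(W["color"],cv2.COLOR_BGR2HSV),(20,80,40),(35,255,255)); m[:,:340]=0
c=max(cv2.findContours(m,0,2)[0],key=cv2.contourArea); print(cv2.boundingRect(c))
print(shift(.51,.34,.20))
E
```

```text
(363, 0, 121, 136)
[ 0.1331  0.2028 -0.0062]
```

View pics/e.png

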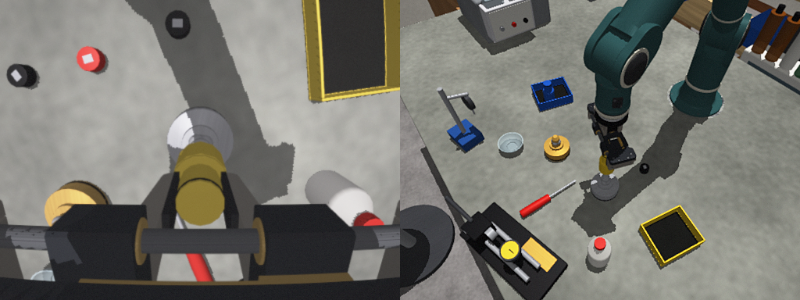

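Cap is held off the spindle. Carry to the yellow tray.

>>> step_arm(commands=[{"xyz":[0.02,0.03,0],"spin":0,"fingers":1},{"xyz":[0.045,0.07,0],"spin":0,"fingers":1},{"xyz":[0.07,0.11,0],"spin":0,"fingers":1},{"xyz":[0.095,0.15,0],"spin":0,"fingers":1},{"xyz":[0.12,0.185,0],"spin":0,"fingers":1},{"xyz":[0.133,0.203,0.01],"spin":0,"fingers":1},{"xyz":[0.133,0.203,0.04],"spin":0,"fingers":1},{"xyz":[0.133,0.203,0.08],"spin":0,"fingers":1},{"xyz":[0.133,0.203,0.1],"spin":0,"fingers":1},{"xyz":[0.133,0.203,0.1],"spin":0,"fingers":1},{"xyz":[0.133,0.203,0.1],"spin":0,"fingers":1}])

```text
time: 5.5
eef_pos: [0.5107, 0.34, 0.0937]
orientation: [-0.548, -3.092, 0.002]
wrist_force: [-0.1, 0.1, -0.8]
opening: 0.0315
grip_force: 40.0
```

```bash
python3 - <<'E'
from h import *
s=optics.snapshot("wrist")
cv2.imwrite("pics/f.png",s["color"]); p=readout.read_state(); print(p["eef_pos"],p["wrist_force"])
E
```

```text
[0.51133155 0.34044647 0.09477631] [-0.012153   -0.54121001  0.11225385]
```

View pics/f.png

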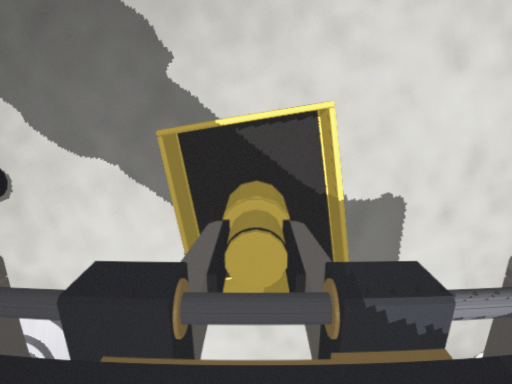

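The cap hangs centrally inside the tray walls (cap at about (255,230); walls at columns 165–345). Lower and release.

>>> step_arm(commands=[{"xyz":[0,0,0.012],"spin":0,"fingers":1},{"xyz":[0,0,0.0215],"spin":0,"fingers":1},{"xyz":[0,0,0.0215],"spin":0,"fingers":1},{"xyz":[0,0,0.0215],"spin":0,"fingers":1},{"xyz":[0,0,0.0215],"spin":0,"fingers":-0.2},{"xyz":[0,0,0.0215],"spin":0,"fingers":-0.4},{"xyz":[0,0,0.0215],"spin":0,"fingers":-1},{"xyz":[0,0,0.0215],"spin":0,"fingers":-1},{"xyz":[0,0,0.0215],"spin":0,"fingers":-1},{"xyz":[0,0,0.0215],"spin":0,"fingers":-1}])

```text
time: 6.55
eef_pos: [0.5108, 0.3403, 0.0727]
orientation: [0.548, 3.093, 0.0]
wrist_force: [-0.0, -0.4, -0.1]
opening: 0.0776
grip_force: 0.0
```

>>> step_arm(commands=[{"xyz":[0,0,-0.04],"spin":0,"fingers":-1},{"xyz":[0,0,-0.09],"spin":0,"fingers":-1},{"xyz":[0,0,-0.14],"spin":0,"fingers":-1},{"xyz":[0,0,-0.17],"spin":0,"fingers":-1},{"xyz":[0,0,-0.17],"spin":0,"fingers":-1}])

```text
time: 7.05
eef_pos: [0.5132, 0.3417, 0.2483]
orientation: [0.548, 3.087, 0.012]
wrist_force: [0.2, -1.2, 0.9]
opening: 0.0921
grip_force: 0.0
```

```bash
python3 - <<'E'
from h import *
s=optics.snapshot("wrist"); disc(s,(20,100,118),(35,255,255),.086)
cv2.imwrite("pics/g.png",cv2.resize(s["color"],(256,192))); p=readout.read_state(); print(p["eef_pos"])
print(shift(.46,-.33,.24))
E
```

```text
[252. 179.] [27.6 28.3] [0.5103 0.3396 0.086 ]
[297.5 140.4] [ 8.  79.9] [0.4885 0.3969 0.086 ]
[251.8 163.7] [19.9 30.9] [0.495  0.3449 0.086 ]
[0.51183262 0.34097548 0.24530121]
[-0.182  -0.6479  0.0029]
```

View pics/g.png

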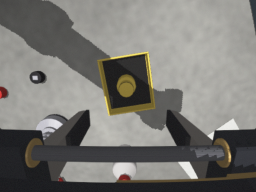

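Yellow cap stands in the tray (full-frame (252,179) → (0.510,0.340)). Now look at the brass master.

>>> step_arm(commands=[{"xyz":[-0.2425,-0.3915,0],"spin":0,"fingers":-1},{"xyz":[-0.2425,-0.3915,0],"spin":0,"fingers":-1},{"xyz":[-0.2425,-0.3915,0],"spin":0,"fingers":-1},{"xyz":[-0.2425,-0.3915,0],"spin":0,"fingers":-1},{"xyz":[-0.2425,-0.3915,0],"spin":0,"fingers":-1},{"xyz":[-0.2425,-0.3915,0],"spin":0,"fingers":-1},{"xyz":[-0.2425,-0.3915,0],"spin":0,"fingers":-1},{"xyz":[-0.2425,-0.3915,0],"spin":0,"fingers":-1},{"xyz":[-0.2425,-0.3915,0],"spin":0,"fingers":-1},{"xyz":[-0.2425,-0.3915,0],"spin":0,"fingers":-1},{"xyz":[-0.2425,-0.3915,0],"spin":0,"fingers":-1},{"xyz":[-0.2425,-0.3915,0],"spin":0,"fingers":-1}])

```text
time: 8.3
eef_pos: [0.6034, -0.109, 0.2413]
orientation: [-0.546, -3.091, -0.001]
wrist_force: [-0.0, 1.2, 0.3]
opening: 0.0924
grip_force: 0.0
```

>>> step_arm(commands=[{"xyz":[0,0,0],"spin":0,"fingers":-1},{"xyz":[0,0,0],"spin":0,"fingers":-1},{"xyz":[0,0,0],"spin":0,"fingers":-1}])

```text
time: 8.6
eef_pos: [0.6041, -0.1092, 0.2427]
orientation: [0.545, 3.094, 0.001]
wrist_force: [0.1, 0.9, -0.4]
opening: 0.0919
grip_force: 0.0
```

```bash
python3 - <<'E'
from h import *
s=optics.snapshot("wrist"); np.save("/tmp/w5.npy",s,allow_pickle=True)
p=readout.read_state(); print(p["eef_pos"])
cv2.imwrite("pics/h.png",cv2.resize(s["color"][110:290,160:340],(720,576) and (576,576),interpolation=cv2.INTER_NEAREST))
E
```

```text
[ 0.60404156 -0.10959132  0.24276979]
```

View pics/h.png

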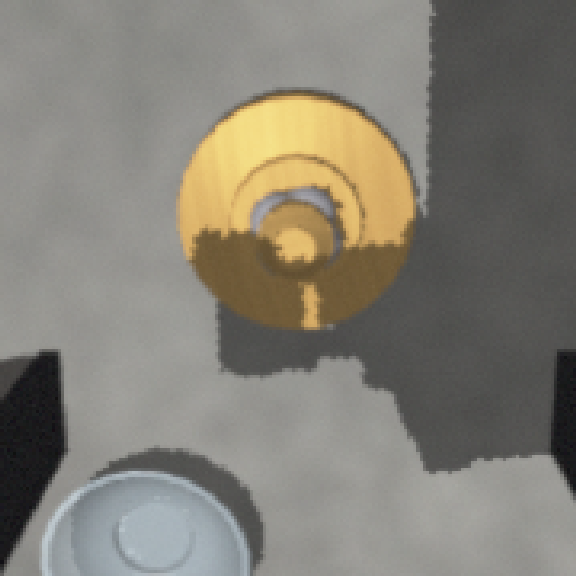

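```bash
python3 - <<'E'
from h import *
s=np.load("/tmp/w5.npy",allow_pickle=True).item()
for n,u,v,z in[("base",298,210.5,.03),("base",298,210.5,.036),("collar",298,220,.046),("spindle",296,238,.075),("tip",295.5,246,.085)]:
    print(n,onplane(s,160+u/3.2-.5,110+v/3.2-.5,z).round(4))
E
```

```text
base [ 0.6061 -0.1146  0.03  ]
base [ 0.605  -0.1141  0.036 ]
collar [ 0.6064 -0.1145  0.046 ]
spindle [ 0.6061 -0.1148  0.075 ]
tip [ 0.6063 -0.1149  0.085 ]
```

>>> step_arm(commands=[{"xyz":[0.01,-0.05,0],"spin":0,"fingers":-1},{"xyz":[0.02,-0.1,0],"spin":0,"fingers":-1},{"xyz":[0.0225,-0.15,0],"spin":0,"fingers":-1},{"xyz":[0.0225,-0.2,0],"spin":0,"fingers":-1},{"xyz":[0.0225,-0.25,0],"spin":0,"fingers":-1},{"xyz":[0.0225,-0.267,0],"spin":0,"fingers":-1},{"xyz":[0.0225,-0.267,0],"spin":0,"fingers":-1},{"xyz":[0.0225,-0.267,0],"spin":0,"fingers":-1},{"xyz":[0.0225,-0.267,0],"spin":0,"fingers":-1},{"xyz":[0.0225,-0.267,0],"spin":0,"fingers":-1}])

```text
time: 9.65
eef_pos: [0.4922, -0.3518, 0.2426]
orientation: [0.543, 3.094, 0.001]
wrist_force: [0.1, -0.3, 0.8]
opening: 0.0917
grip_force: 0.0
```

```bash
python3 - <<'E'
from h import *
s=optics.snapshot("wrist"); np.save("/tmp/w6.npy",s,allow_pickle=True)
p=readout.read_state(); print(p["eef_pos"],p["joint_positions"].round(2))
for v in (130,160,190): disc(s,(100,100,v),(125,255,255),.086)
cv2.imwrite("pics/i.png",s["color"])
E
```

```text
[ 0.49205251 -0.35205319  0.24262295] [ 0.23  0.4   0.43  1.73 -0.19  1.05  1.95]
[251.6 174.5] [34.2 36.3] [ 0.4824 -0.3532  0.086 ]
[251.  173.8] [32.8 33.8] [ 0.4815 -0.3536  0.086 ]
[251.3 178.7] [20.8 34.7] [ 0.4864 -0.355   0.086 ]
[250.2 160.6] [ 7.3 23.4] [ 0.4684 -0.3496  0.086 ]
```

View pics/i.png

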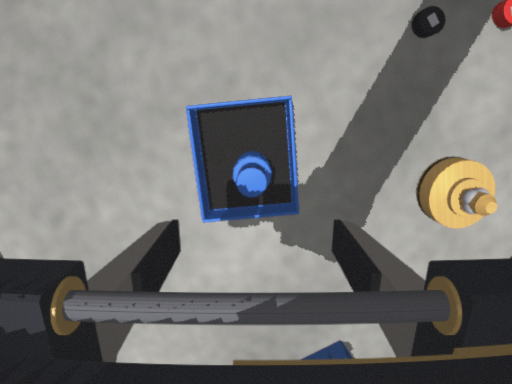

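The blue cap's top disc is near (252,181), its lower part shaded; brass estimates agree at (0.6063,−0.1147).

```bash
python3 - <<'E'
from h import *
s=np.load("/tmp/w6.npy",allow_pickle=True).item()
h=cv2.cvtColor(s["color"],cv2.COLOR_BGR2HSV)
print(s["color"][150:206,252,0].tolist()); 
for r in (176,180,184,190): print(r,s["color"][r,230:275,0].tolist())
for v in(180,181,182): print(onplane(s,251.5,v,.086))
E
```

```text
[54, 92, 111, 114, 116, 138, 175, 223, 238, 239, 239, 237, 199, 127, 114, 114, 97, 138, 218, 237, 238, 238, 238, 238, 237, 237, 237, 236, 236, 236, 235, 235, 235, 235, 234, 234, 234, 234, 234, 230, 192, 134, 121, 120, 119, 118, 106, 71, 39, 37, 34, 32, 31, 32, 35, 56]
176 [48, 61, 114, 205, 233, 235, 226, 201, 223, 236, 238, 238, 238, 237, 237, 238, 238, 237, 238, 238, 237, 237, 237, 236, 237, 236, 236, 236, 235, 235, 236, 235, 235, 235, 229, 164, 113, 120, 122, 123, 108, 68, 39, 32, 40]
180 [34, 39, 47, 112, 213, 220, 179, 222, 236, 237, 237, 237, 236, 236, 237, 237, 237, 237, 236, 236, 236, 236, 235, 236, 236, 236, 235, 235, 234, 235, 235, 234, 234, 234, 233, 229, 173, 125, 123, 118, 83, 46, 36, 34, 46]
184 [36, 33, 32, 36, 41, 89, 150, 221, 231, 212, 194, 198, 225, 231, 231, 215, 228, 234, 235, 234, 235, 234, 234, 234, 234, 234, 234, 234, 234, 233, 233, 234, 233, 233, 232, 229, 171, 119, 87, 53, 36, 31, 35, 36, 40]
190 [31, 30, 31, 34, 35, 28, 28, 40, 70, 106, 119, 121, 121, 122, 122, 121, 122, 144, 215, 229, 228, 208, 192, 193, 222, 227, 210, 190, 190, 193, 221, 226, 205, 180, 131, 72, 35, 32, 33, 36, 33, 32, 32, 32, 36]
[ 0.48779144 -0.35529797  0.086     ]
[ 0.48878315 -0.35566223  0.086     ]
[ 0.48977652 -0.35602711  0.086     ]
```

>>> step_arm(commands=[{"xyz":[0.001,-0.004,0.05],"spin":0,"fingers":-1},{"xyz":[0.001,-0.004,0.1],"spin":0,"fingers":-0.3},{"xyz":[0.001,-0.004,0.14],"spin":0,"fingers":-0.3},{"xyz":[0.001,-0.004,0.16],"spin":0,"fingers":-0.3},{"xyz":[0.001,-0.004,0.17],"spin":0,"fingers":-0.3},{"xyz":[0.001,-0.004,0.17],"spin":0,"fingers":0},{"xyz":[0.001,-0.004,0.17],"spin":0,"fingers":1},{"xyz":[0.001,-0.004,0.17],"spin":0,"fingers":1},{"xyz":[0.001,-0.004,0.17],"spin":0,"fingers":1},{"xyz":[0.001,-0.004,0.17],"spin":0,"fingers":1},{"xyz":[0.001,-0.004,0.17],"spin":0,"fingers":1},{"xyz":[0.001,-0.004,0.17],"spin":0,"fingers":1}], newtons=40)

```text
time: 10.9
eef_pos: [0.4898, -0.3575, 0.074]
orientation: [0.548, 3.091, -0.001]
wrist_force: [0.1, 0.5, 6.8]
opening: 0.031
grip_force: 39.9
```

>>> step_arm(commands=[{"xyz":[0,0,0],"spin":0,"fingers":1},{"xyz":[0,0,0],"spin":0,"fingers":1},{"xyz":[0,0,0],"spin":0,"fingers":1}])

```text
time: 11.2
eef_pos: [0.4897, -0.3575, 0.074]
orientation: [0.548, 3.091, -0.001]
wrist_force: [-0.9, 0.7, 6.5]
opening: 0.0313
grip_force: 39.9
```

>>> step_arm(commands=[{"xyz":[0,0,-0.02],"spin":0,"fingers":1},{"xyz":[0,0,-0.06],"spin":0,"fingers":1},{"xyz":[0,0,-0.1],"spin":0,"fingers":1},{"xyz":[0,0,-0.125],"spin":0,"fingers":1},{"xyz":[0,0,-0.125],"spin":0,"fingers":1},{"xyz":[0,0,-0.125],"spin":0,"fingers":1},{"xyz":[0,0,-0.125],"spin":0,"fingers":1}])

```text
time: 11.9
eef_pos: [0.488, -0.3564, 0.1962]
orientation: [-0.548, -3.091, -0.002]
wrist_force: [0.0, -0.0, -0.9]
opening: 0.0312
grip_force: 39.9
```

```bash
python3 - <<'E'
from h import *
s=optics.snapshot("wrist"); p=readout.read_state(); e=p["eef_pos"]; print(e,p["wrist_force"],p["opening"])
m=cv2.inRange(cv2.cvtColor(s["color"],cv2.COLOR_BGR2HSV),(95,100,50),(128,255,255))
print(cv2.boundingRect(m[150:320,200:310]))
cv2.imwrite("pics/j.png",np.hstack([cv2.resize(s["color"][150:310,176:336],(560,560),interpolation=0)]))
np.save("/tmp/w7.npy",s,allow_pickle=True)
print(shift(.6063,-.1147,e[2]))
E
```

```text
[ 0.48795835 -0.35645678  0.19602287] [-0.07138187  0.51502077 -1.05274616] 0.0313691983838781
(0, 0, 110, 136)
[-2.800e-02  2.677e-01  1.000e-04]
```

View pics/j.png

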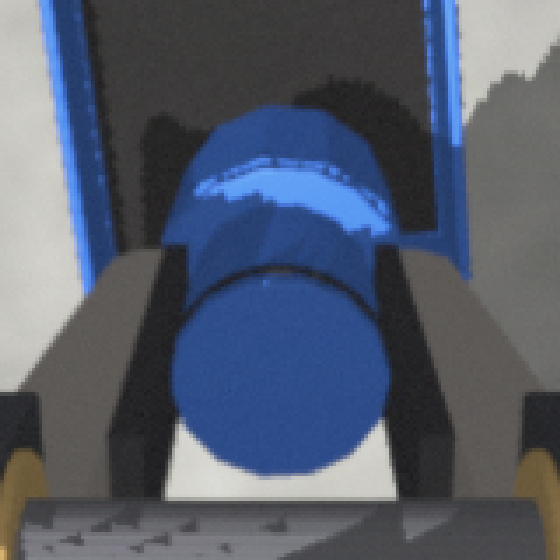

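The cap is held upright; its top disc is centred at crop (280,371), i.e. full-frame (255.5,255.5).

```bash
python3 - <<'E'
from h import *
s=np.load("/tmp/w7.npy",allow_pickle=True).item(); e=readout.read_state()["eef_pos"]
c=onplane(s,255.5,255.5,e[2]+.012); print(c,c-e); print(shift(*(np.array([.6063,-.1147,e[2]])-np.r_[(c-e)[:2],0])))
E
```

```text
[ 0.48575061 -0.35634083  0.20802287] [-0.00220774  0.00011595  0.012     ]
[-3.020e-02  2.684e-01  1.000e-04]
```

>>> step_arm(commands=[{"xyz":[-0.003,0.03,0],"spin":0,"fingers":1},{"xyz":[-0.008,0.07,0],"spin":0,"fingers":1},{"xyz":[-0.012,0.11,0],"spin":0,"fingers":1},{"xyz":[-0.016,0.15,0],"spin":0,"fingers":1},{"xyz":[-0.02,0.19,0],"spin":0,"fingers":1},{"xyz":[-0.025,0.23,0],"spin":0,"fingers":1},{"xyz":[-0.029,0.255,0],"spin":0,"fingers":1},{"xyz":[-0.029,0.268,0],"spin":0,"fingers":1},{"xyz":[-0.029,0.268,0],"spin":0,"fingers":1},{"xyz":[-0.029,0.268,0],"spin":0,"fingers":1},{"xyz":[-0.029,0.268,0],"spin":0,"fingers":1},{"xyz":[-0.029,0.268,0],"spin":0,"fingers":1}])

```text
time: 13.15
eef_pos: [0.6075, -0.1173, 0.1978]
orientation: [0.553, 3.093, -0.001]
wrist_force: [0.1, -0.3, -1.1]
opening: 0.0309
grip_force: 39.9
```

```bash
python3 - <<'E'
from h import *
p=readout.read_state(); e=p["eef_pos"]; print(e,p["joint_vel"].round(3),shift(.607,-.115,.155))
s=np.load("/tmp/w3.npy",allow_pickle=True).item()
disc(s,(20,100,60),(35,255,255),.1955+.0137)
h=cv2.cvtColor(s["color"],cv2.COLOR_BGR2HSV)
print(s["color"][200:300:2,256,1].tolist())
print(s["color"][262,215:300:2,1].tolist())
E
```

```text
[ 0.60749853 -0.11731171  0.19777624] [-0.004 -0.    -0.008 -0.005 -0.001  0.001 -0.001] [0.0013 0.002  0.0428]
[449.3  60.2] [134.3 141.8] [0.5059 0.2151 0.2092]
[255.5 235.3] [ 62.3 115.6] [0.5529 0.108  0.2092]
[ 85.9 256.7] [29.5 53.5] [0.5347 0.0231 0.2092]
[122, 126, 123, 122, 123, 107, 101, 101, 102, 102, 103, 102, 101, 99, 44, 93, 124, 122, 124, 123, 123, 124, 122, 122, 122, 122, 124, 121, 121, 123, 121, 121, 120, 123, 123, 122, 122, 122, 121, 121, 121, 124, 121, 120, 133, 172, 135, 53, 54, 57]
[28, 31, 26, 24, 29, 97, 123, 123, 122, 120, 121, 121, 121, 122, 122, 123, 122, 124, 122, 123, 122, 121, 120, 121, 122, 121, 121, 121, 123, 122, 121, 122, 123, 121, 121, 122, 65, 27, 31, 33, 34, 29, 28]
```

>>> step_arm(commands=[{"xyz":[0,0.0025,0.015],"spin":0,"fingers":1},{"xyz":[0,0.0025,0.03],"spin":0,"fingers":1},{"xyz":[0,0.0025,0.04],"spin":0,"fingers":1},{"xyz":[0,0.0025,0.047],"spin":0,"fingers":1},{"xyz":[0,0.0025,0.052],"spin":0,"fingers":1},{"xyz":[0,0.0025,0.057],"spin":0,"fingers":1},{"xyz":[0,0.0025,0.057],"spin":0,"fingers":1}])

```text
time: 13.85
eef_pos: [0.6084, -0.1138, 0.14]
orientation: [-0.549, -3.092, 0.001]
wrist_force: [0.8, -3.2, -1.2]
opening: 0.0312
grip_force: 39.9
```

>>> step_arm(commands=[{"xyz":[0,-0.001,0.005],"spin":0,"fingers":1},{"xyz":[0,-0.001,0.01],"spin":0,"fingers":1},{"xyz":[0,-0.001,0.015],"spin":0,"fingers":1},{"xyz":[0,-0.001,0.02],"spin":0,"fingers":1},{"xyz":[0,-0.001,0.023],"spin":0,"fingers":1},{"xyz":[0,-0.001,0.023],"spin":0,"fingers":1}])

```text
time: 14.45
eef_pos: [0.6081, -0.114, 0.1168]
orientation: [-0.548, -3.092, 0.0]
wrist_force: [-2.3, -2.6, -3.7]
opening: 0.0316
grip_force: 39.9
```

>>> step_arm(commands=[{"xyz":[0,0,0.002],"spin":0,"fingers":1},{"xyz":[0,0,0.004],"spin":0,"fingers":1},{"xyz":[0,0,0.004],"spin":0,"fingers":1},{"xyz":[0,0,0.004],"spin":0,"fingers":1}])

```text
time: 14.85
eef_pos: [0.6092, -0.1141, 0.1159]
orientation: [0.548, 3.092, 0.001]
wrist_force: [-6.6, -1.9, 11.1]
opening: 0.0314
grip_force: 40.0
```

>>> step_arm(commands=[{"xyz":[0.001,0,0.003],"spin":0,"fingers":1},{"xyz":[0.001,0,0.005],"spin":0,"fingers":1},{"xyz":[0.001,0,0.005],"spin":0,"fingers":1},{"xyz":[0.001,0,0.005],"spin":0,"fingers":1}])

```text
time: 15.25
eef_pos: [0.6099, -0.114, 0.1154]
orientation: [0.547, 3.088, 0.003]
wrist_force: [-13.2, 0.7, 37.9]
opening: 0.0314
grip_force: 40.0
```

Bottomed out hard at the collar. Relax, release, retreat.

>>> step_arm(commands=[{"xyz":[0,0,-0.007],"spin":0,"fingers":1},{"xyz":[0,0,-0.007],"spin":0,"fingers":1},{"xyz":[0,0,-0.007],"spin":0,"fingers":-0.2},{"xyz":[0,0,-0.007],"spin":0,"fingers":-1},{"xyz":[0,0,-0.007],"spin":0,"fingers":-1},{"xyz":[0,0,-0.007],"spin":0,"fingers":-1},{"xyz":[0,0,-0.007],"spin":0,"fingers":-1},{"xyz":[0,0,-0.007],"spin":0,"fingers":-1},{"xyz":[0,0,-0.04],"spin":0,"fingers":-1},{"xyz":[0,0,-0.08],"spin":0,"fingers":-1},{"xyz":[0,0,-0.12],"spin":0,"fingers":-1},{"xyz":[0,0,-0.13],"spin":0,"fingers":-1}])

```text
time: 16.45
eef_pos: [0.61, -0.1144, 0.2436]
orientation: [0.547, 3.086, 0.001]
wrist_force: [1.4, 0.5, 0.7]
opening: 0.0921
grip_force: 0.0
```

>>> step_arm(commands=[{"xyz":[0.1,0,-0.05],"spin":0,"fingers":-1},{"xyz":[0.1,0,-0.05],"spin":0,"fingers":-1},{"xyz":[0.1,0,-0.05],"spin":0,"fingers":-1},{"xyz":[0.1,0,-0.05],"spin":0,"fingers":-1},{"xyz":[0.1,0,-0.05],"spin":0,"fingers":-1},{"xyz":[0.1,0,-0.05],"spin":0,"fingers":-1}])

```text
time: 17.05
eef_pos: [0.5144, -0.0797, 0.2877]
orientation: [-0.549, -3.092, 0.001]
wrist_force: [0.5, -0.4, -0.5]
opening: 0.0918
grip_force: 0.0
```

```bash
python3 - <<'E'
from h import *
t=optics.snapshot("scene"); w=optics.snapshot("wrist")
cv2.imwrite("pics/k.png",np.hstack([cv2.resize(t["color"][130:346,100:388],(400,300)),cv2.resize(w["color"],(400,300))]))
S=np.load("/tmp/s.npy",allow_pickle=True).item()
for n,s in(("old",S),("new",t)): print(n); disc(s,(20,150,190),(35,255,255),.128)
print("blue"); disc(w,(100,100,130),(125,255,255),.128)
E
```

```text
old
[179.5 326.3] [19.2 53.4] [0.846  0.2013 0.128 ]
[138.4 319.8] [18.5 23.2] [0.9013 0.1447 0.128 ]
[205.3 192.7] [ 9.8 23.9] [ 0.6404 -0.0255  0.128 ]
[263.9 215.1] [11.  12.9] [0.5684 0.1058 0.128 ]
new
[178.9 325.8] [19.6 51.1] [0.8464 0.1999 0.128 ]
[139.8 319.5] [19.5 24.4] [0.8989 0.1457 0.128 ]
[352.7 288.2] [12.8 15.1] [0.5332 0.3453 0.128 ]
blue
[255.7 267.4] [23.9 27.5] [ 0.6066 -0.1146  0.128 ]
[254.5 248.3] [22.6 28.8] [ 0.584  -0.1076  0.128 ]
```

View pics/k.png

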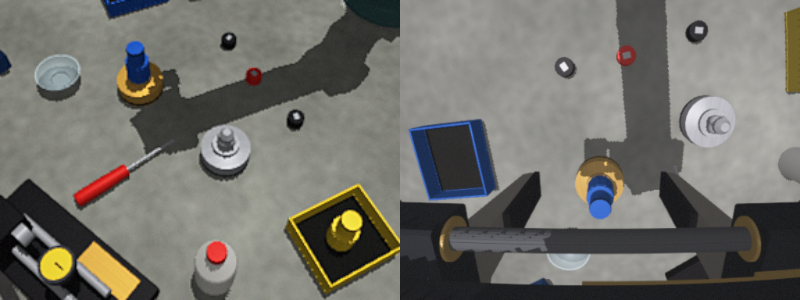

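The blue cap is seated on the brass master: projected at the home height of 0.128 m, its top disc lands on the brass axis. The yellow cap stands in the yellow tray, the steel master is bare, and the bystanders look undisturbed.

```bash
python3 -c "from cell import manip; print(manip.finish_job())"
```

```text
the job is handed in; nothing more can be done
None
```

I handed the job in at about 17 s: the yellow cap is off the steel master and in the yellow tray, and the blue cap is pressed fully home on the brass master, with nothing else seen to have moved.

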